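# Seat the drip grille on its tray

## Task

The coffee machine's round steel drip grille has been laid back in its black drip tray turned the wrong way, so it rides up on the tray's locating pin. With a fingertip against its upright tab, turn the grille round in the tray until the notch in its rim drops over the pin beside the tray's tongue, then press it down with the fingertips until it sits fully home and level in the tray. Do not pick up the grille or the tray; leave the tray where it stands and the cup and jug undisturbed.

Things in the scene. Friction and masses are not known exactly. Their poses are not given: they have to be found in the camera images.
- drip_tray: loose round black plastic drip tray, 154 mm outside, 31 mm high, 0.35 kg, on rubber feet (skids at about 4 N). Origin at the centre of its underside, z up. Its +x axis points to the locating pin and on to the tongue, a 44 mm wide, 24 mm high lug outside the wall reaching 100 mm from the centre. The wall's bore is 138 mm across; inside it a ledge runs round, top 22 mm above the bar
- pin (a point): top centre of the tray's fixed locating pin: an upright round-topped pin 7 mm thick beside the wall, 65 mm from the tray's centre on its +x axis, top 27 mm above the bar (5 mm above the ledge). Hidden under the grille's rim until the notch comes over it, but always in line with the tongue
- bead_l (a point): one of two rounded sprung beads in the tray's wall, 130 degrees either side of the pin, 24 mm long along the wall, standing in about 2.5 mm under the rim. They carry the rim of an unseated grille; pressing down near the tab snaps it past both (6 to 9 N). This point: 68 mm from the tray's centre, 27 mm above the bar, at +130 degrees from the pin
- bead_r (a point): the other bead, at -130 degrees from the pin
- grille: loose round stainless grille, 136 mm across, 5 mm thick, 0.16 kg, slippery, lying in the tray. Origin at the centre of its underside, z up; +x to the notch, -x to the tab. Unseated it lies on pin and beads, underside 25 to 27 mm above the bar. Over the pin the notch's edge drops 5 mm by itself, which stops further turning. Seated: underside 22 mm above the bar, top 4 mm below the wall's top
- notch (a point): point on the grille's underside in the middle of the notch, 65 mm from the centre on its +x axis. The notch is cut through the rim, 12 mm wide at the edge, 10 mm wide at this point, 10 mm deep
- tab (a point): middle of the grille's upright folded lift tab, opposite the notch: 51 mm from the centre on -x, 22 mm long (radially), 3 mm thick (tangentially), 17 mm high above the grille's top; this point is 8.5 mm above that top. Pushed square on its flat face, 1 to 3 N turns the grille, either way round. The plate between tab and centre is free
- espresso_cup: bystander: glass espresso cup, 62 mm across, 64 mm high, standing on a fixed 5 mm cork coaster. Origin at the centre of its underside
- frothing_jug: bystander: empty steel frothing jug, 88 mm across, 98 mm high, handle on its +y side. Origin at the centre of its underside
- pod_machine: fixed pod coffee machine, 150 mm wide (y), 370 mm deep (x), about 285 mm high, to the right of the work. Origin at the centre of its underside; not used
Mind the look-alikes: they are no part of the job. What is shaped like the grille but orange or red is not meant.

How it is judged:
By the outcome, as a careful person would: the job done as asked, in the order asked, and still so for the second after the job is handed in, with the robot touching nothing.
It also fails if it takes over 54 s, if anything falls off the work surface, if the arm or the gripper's body presses on something with over 40 N, if the wrist force passes 120 N, or if a joint passes its speed limit or range.

## Robot

A 6-joint arm with a two-finger parallel gripper is mounted at the origin on the work surface. World frame = base frame: x ahead of the robot, y to its left, z up, the work surface at z = 0. Lengths are in mm, angles in rad, forces in N, time in s.
With the tool pointing down it reaches from about 400 to 925 mm from the base axis. Payload 12.5 kg.
Tool frame: the origin (TCP) lies midway between the tips of the shut fingers; the grasp point (between the pads) lies 19 mm behind it; z points along the fingers, y is the line along which they close (so a half turn about z gives the same grasp; the last joint's range is limited). The gripper opens to 95 mm and grips with 3 to 60 N. Pads are 20 mm wide; open, the fingers measure 119 mm over their backs; the gripper's body (75 mm by 180 mm) begins 59 mm behind the grasp point.
Start: joints at [-1.276, 0.491, 1.559, -0, 1.092, -0.106], TCP at [243.871, -575.477, 214.661] pointing down, gripper open.
Joint ranges: [-3.1, 3.1], [-0.84, 2.19], [0.05, 2.79], [-1.13, 4.28], [0.06, 2.93], [-2.69, 2.69]. Speed limits (rad/s): [2.22, 2.22, 2.79, 3.14, 3.14, 3.14].

## Interface

Orientations are given as [roll, pitch, yaw] about the fixed x, y, z axes, in that order (R = Rz(yaw) Ry(pitch) Rx(roll)).
In Python, from cell import state, read_camera, camera_info, env gives the robot as it stands.
- The arm moves only by the tool move_arm, never from a script. Its argument "commands" is a list of rows, each a list of 3 entries, a list of its own where there are three numbers: the shift along the world's x, y, z in cm, then the turn, a rotation vector about the world's x, y, z in degrees, then the opening, from 0 (shut) to 1 (fully open). A call has 1 to 10 rows; each row shifts and turns the commanded pose from where the row before left it; what a row does not reach is not made up. A row lasts 1/10 s, in which the tool goes at most 50 mm and 8.59 degrees, less where a joint would pass 70% of its speed; a pose out of reach is approached as far as the arm can. A call with a gripper value outside its range is refused whole. The fingers move at their own pace and stop on an object; the grip force is fixed at half the most. Time passes only in rows, so rows that do not move let the fingers close. It gives the time, the measured TCP pose, the force, the opening and the grip force at its end, in the units of the state.
- state(): the state, without advancing time (a new reading comes with each control period).
- read_camera(name): name is "side" or "top" or "wrist"; returns the picture (384x512x3 uint8, blue, green, red); there is no depth.
- camera_info(name): a dict with "K" (3x3 intrinsics, pixels), "cam_to_world" (4x4, takes a point from camera to world coordinates). Camera axes: x right, y down, z forward; pixel columns grow to the right and rows downward; lengths in mm; the calibration is good to about 2 mm. A picture is of the moment at which its call begins: read the wrist's pose just before it. camera_info takes no time and is no camera call; for the wrist camera it gives the pose at the moment of the call.
- env.job_done(): hands the job in; it is judged then, once.
The state is a dict: "t": time; "joints": joint angles; "qvel": joint speeds; "tau": joint torques, N m; "eef_pos": TCP position; "tcp_rot": TCP orientation; "ft_force": force on the tool from outside, world axes, zero at the start; "moment": the same for the moment, N m; "opening": opening from 0.0 (shut) to 1.0 (fully open); "grip_force": force on a finger pad.
Only numpy, scipy, OpenCV 4.12 (cv2) and the standard library are available. Lean on these libraries where they do the work, as an engineer would, in place of code of your own. Each camera call takes 0.05 s, during which the arm holds its last target. There are 200 camera calls.

## Working session

There is one attempt and no reset: what is moved stays moved. The work goes in short steps, Python scripts to look and compute and a tool call to move; the robot and the scene stay as the last step left them, time stands still between calls to the robot, and variables do not carry over. Pictures are saved under pics/ and viewed, at most 10 in all, crops included, and the job is handed in when it is done.

Besides the shell and the picture viewer there is one more tool, called after ">>>" by a JSON object that holds its "method" and its "body". move_arm: Moves the arm, as the interface text tells. Its arguments: {"type":"object","properties":{"commands":{"type":"array"}},"required":["commands"]}

```bash
mkdir -p pics
cat > h.py <<'E'
import numpy as np, cv2
from cell import state, read_camera, camera_info, env
def ray(n,u,v,ci=None):
    ci=ci or camera_info(n);K=np.array(ci["K"]);T=np.array(ci["cam_to_world"])
    d=T[:3,:3]@np.linalg.solve(K,[u,v,1.]);return T[:3,3],d
def onz(n,u,v,z,ci=None):
    o,d=ray(n,u,v,ci);return o+d*(z-o[2])/d[2]
def proj(n,p,ci=None):
    ci=ci or camera_info(n);K=np.array(ci["K"]);T=np.array(ci["cam_to_world"])
    q=K@(T[:3,:3].T@(np.array(p)-T[:3,3]));return q[:2]/q[2]
E
python3 - <<'E'
from h import *
a=read_camera("top");b=read_camera("side")
cv2.imwrite("pics/top0.png",a);cv2.imwrite("pics/side0.png",b)
for n in("top","side"):
    c=camera_info(n);print(n,np.round(c["K"],1).tolist(),np.round(c["cam_to_world"],3).tolist())
s=state();print(s["t"],s["eef_pos"],s["tcp_rot"],s["ft_force"])
E
```

```text
top [[460.6, 0.0, 257.6], [0.0, 460.6, 185.3], [0.0, 0.0, 1.0]] [[-0.031, -0.997, 0.065, 483.112], [-0.999, 0.03, -0.016, -66.162], [0.014, -0.066, -0.998, 1270.451], [0.0, 0.0, 0.0, 1.0]]
side [[370.3, 0.0, 258.6], [0.0, 370.3, 192.2], [0.0, 0.0, 1.0]] [[-0.99, -0.073, 0.119, 437.128], [-0.139, 0.629, -0.765, 806.104], [-0.019, -0.774, -0.633, 806.219], [0.0, 0.0, 0.0, 1.0]]
0.1 [ 243.81627213 -575.25168607  214.1154142 ] [-3.14059031e+00 -9.97753571e-05  4.00841334e-01] [-0.0469574   0.44752433  0.87186348]
```

View pics/top0.png

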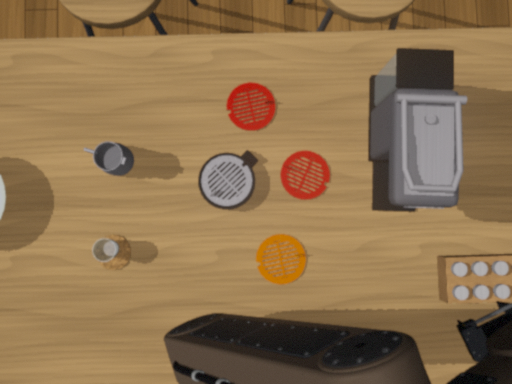

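View pics/side0.png

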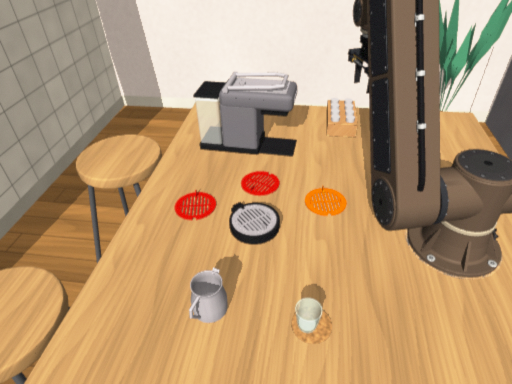

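The top view shows the tray at about (227,181) with its tongue at (250,158). The grille in it is grey. The jug is at (113,158) and the cup at (107,250). I'll compute the world positions next.

Run:
```python
from h import *
a=cv2.imread("pics/top0.png");b=cv2.imread("pics/side0.png")
for p,z in(((227,181),31),((250,158),24),((113,158),98),((107,250),64)): print(p,onz("top",*p,z).round(1))
print(onz("side",255,219,31).round(1))
A=cv2.resize(a[135:225,180:280],None,fx=5,fy=5,interpolation=cv2.INTER_CUBIC)
B=cv2.resize(b[190:250,215:295],None,fx=5,fy=5,interpolation=cv2.INTER_CUBIC)
c=np.zeros((450,900,3),np.uint8)
c[:450,:500]=A;c[:300,500:900]=B;cv2.imwrite("pics/crop0.png",cv2.resize(c,(800,400)))
c=camera_info("wrist");s=state();print(np.round(c["K"],1).tolist(),np.round(c["cam_to_world"],3).tolist(),s["eef_pos"])
```

```text
(227, 181) [578.3  -3.5  31. ]
(250, 158) [639.7 -67.4  24. ]
(113, 158) [640.8 281.9  98. ]
(107, 250) [406.1 310.   64. ]
[576.2  -2.1  31. ]
[[290.5, 0.0, 252.5], [0.0, 290.5, 191.1], [0.0, 0.0, 1.0]] [[0.39, -0.888, -0.245, 313.426], [-0.921, -0.376, -0.103, -545.461], [-0.001, 0.266, -0.964, 383.353], [0.0, 0.0, 0.0, 1.0]] [ 243.81627213 -575.25168607  214.1154142 ]
```

View pics/crop0.png

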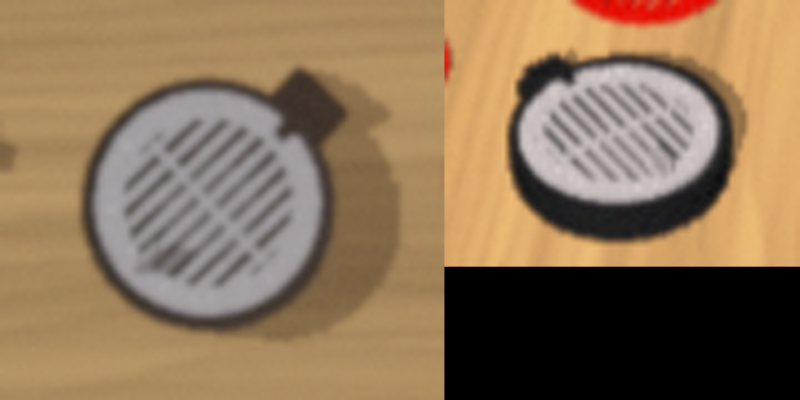

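The grille's notch and tab look close to the tongue axis, but the view is too coarse to judge. I'll move in, rising first to clear the pod machine, and look with the wrist camera.

>>> {"method": "move_arm", "body": {"commands": [[[0, 0, 5], [0, 0, 0], 0], [[0, 0, 5], [0, 0, 0], 0], [[0, 0, 5], [0, 0, 0], 0], [[1.5, 3.5, 0], [0, 0, 0], 0], [[2.2, 4, 0], [0, 0, 0], 0], [[2.2, 4, 0], [0, 0, 0], 0], [[2.2, 4, 0], [0, 0, 0], 0], [[2.2, 4, 0], [0, 0, 0], 0], [[2.2, 4, 0], [0, 0, 0], 0], [[2.2, 4, 0], [0, 0, 0], 0]]}}

```text
t: 1.1
eef_pos: [391.3, -298.7, 364.5]
tcp_rot: [-3.141, 0.0, 0.401]
ft_force: [0.5, 1.2, -0.1]
opening: 0.217
grip_force: 0.0
```

>>> {"method": "move_arm", "body": {"commands": [[[2.2, 4, 0], [0, 0, 0], 0], [[2.2, 4, 0], [0, 0, 0], 0], [[2.2, 4, 0], [0, 0, 0], 0], [[2.2, 4, 0], [0, 0, 0], 0], [[2.2, 4, -1], [0, 0, 0], 0], [[2.2, 4, -4], [0, 0, 0], 0], [[2.2, 4, -4], [0, 0, 0], 0], [[2, 2, -4], [0, 0, 0], 0], [[0, 0, -4], [0, 0, 0], 0], [[0, 0, 0], [0, 0, 0], 0]]}}

```text
t: 2.1
eef_pos: [555.1, -13.6, 204.1]
tcp_rot: [-3.137, 0.008, 0.402]
ft_force: [-0.0, 0.1, -0.4]
opening: 0.002
grip_force: 0.0
```

Run:
```python
from h import *
ci=camera_info("wrist");s=state();a=read_camera("wrist");print(s["t"],s["eef_pos"],s["tcp_rot"],s["opening"])
np.save("w1.npy",ci["cam_to_world"]);cv2.imwrite("pics/w1.png",a)
c=proj("wrist",[577,-3,31],ci).round().astype(int);print(c)
cv2.imwrite("pics/w1c.png",cv2.resize(a,(800,600),interpolation=cv2.INTER_CUBIC))
```

```text
2.1 [555.07537945 -13.61695075 204.14592074] [-3.13705251  0.00775941  0.4021626 ] 0.0015997273642652046
[253 155]
```

View pics/w1c.png

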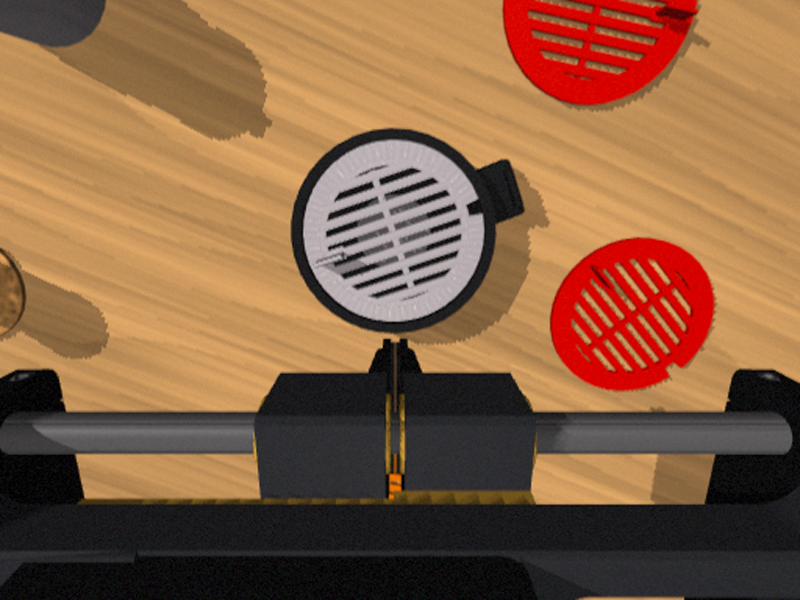

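The wrist view shows the tray centre near (393,229), the notch near (475,208), the tongue near (503,190) and the tab near (331,258). The notch is only a few degrees short of the tongue. I'll measure both angles with rays.

Run:
```python
from h import *
a=cv2.imread("pics/w1.png");ci={"K":camera_info("wrist")["K"],"cam_to_world":np.load("w1.npy")}
crop=a[70:220,175:355];cv2.imwrite("pics/w1d.png",cv2.resize(crop,(720,600),interpolation=cv2.INTER_CUBIC))
h=cv2.cvtColor(a,cv2.COLOR_BGR2HSV)
m=((h[...,1]<60)&(h[...,2]>120)).astype(np.uint8);m[:70]=0;m[220:]=0;m[:,:175]=0;m[:,355:]=0
m=cv2.morphologyEx(m,cv2.MORPH_CLOSE,np.ones((3,3)))
cs,_=cv2.findContours(m,cv2.RETR_EXTERNAL,cv2.CHAIN_APPROX_NONE);c=max(cs,key=cv2.contourArea)[:,0]
def circ(P):
    A=np.c_[2*P[:,:2],np.ones(len(P))];x=np.linalg.lstsq(A,(P[:,:2]**2).sum(1),rcond=None)[0];return x[:2],np.sqrt(x[2]+x[:2]@x[:2])
for z in(30,):
    P=np.array([onz("wrist",*p,z,ci) for p in c]);Q=P
    for _ in range(4):
        o,r=circ(Q);d=np.hypot(*(P[:,:2]-o).T);Q=P[abs(d-r)<1.5]
    print("grille",o,r,len(P),len(Q))
    print([(round(float(np.degrees(np.arctan2(p[1]-o[1],p[0]-o[0]))),1),round(float(e),1)) for p,e in zip(P,d) if e<r-3])
d=(h[...,2]<75).astype(np.uint8);d[:75]=0;d[210:]=0;d[:,:180]=0;d[:,340:]=0
cs,_=cv2.findContours(d,cv2.RETR_EXTERNAL,cv2.CHAIN_APPROX_NONE);c=max(cs,key=cv2.contourArea)[:,0]
P=np.array([onz("wrist",*p,31,ci) for p in c]);Q=P
for _ in range(5):
    o,r=circ(Q);e=np.hypot(*(P[:,:2]-o).T);Q=P[abs(e-r)<2]
print("tray",o,r,len(Q))
P=np.array([onz("wrist",*p,24,ci) for p in c])[:,:2]-o;e=np.hypot(*P.T);T=P[e>85]
print("tongue",np.degrees(np.arctan2(*T.T[::-1])).round(1),e[e>85].round(1), "rect",cv2.minAreaRect(T.astype(np.float32)))
```

```text
grille [5.81217993e+02 2.85677432e-01] 67.64320602110948 338 319
[(-53.0, 64.3), (-52.7, 63.2), (-53.5, 61.8), (-53.2, 60.7), (-53.0, 59.6), (-52.7, 58.4), (-51.3, 57.6), (-50.2, 57.8), (-49.1, 58.1), (-47.6, 57.4), (-46.5, 57.7), (-45.5, 58.1), (-44.4, 58.4), (-43.8, 59.9), (-43.2, 61.4), (-43.7, 62.4), (-43.1, 63.9)]
tray [ 5.81676212e+02 -1.70984855e-01] 76.42218595219569 301
tongue [-59.4 -58.7 -58.8 -58.9 -58.3 -58.4 -57.8 -57.9 -58.  -57.4 -57.5 -57.
 -56.3 -55.6 -54.9 -54.3 -53.6 -52.8 -52.1 -51.5 -50.8 -50.  -49.3 -48.7
 -47.8 -47.2 -46.5 -45.7 -45.  -44.4 -43.5 -42.9 -42.3 -41.7 -40.8 -40.2
 -39.6 -38.7 -38.1 -37.2 -36.6 -36.  -35.1 -34.5 -34.2 -33.3 -33.4 -33.1
 -32.7 -32.3 -32.5 -32.  -32.2 -31.8 -31.4 -31.5 -31.1] [85.1 86.4 87.5 88.7 90.  91.2 92.4 93.6 94.8 96.  97.2 98.5 98.6 98.7
 98.9 99.  99.2 98.2 98.5 98.7 98.9 98.  98.3 98.6 97.7 98.  98.3 97.6
 97.9 98.3 97.6 98.  98.3 98.7 98.1 98.5 99.  98.4 98.9 98.3 98.8 99.3
 98.9 99.4 98.4 98.  96.5 95.5 94.6 93.6 92.1 91.2 89.7 88.7 87.8 86.3
 85.3] rect ((63.79174041748047, -64.31021118164062), (42.004005432128906, 15.866042137145996), 44.46827697753906)
```

View pics/w1d.png

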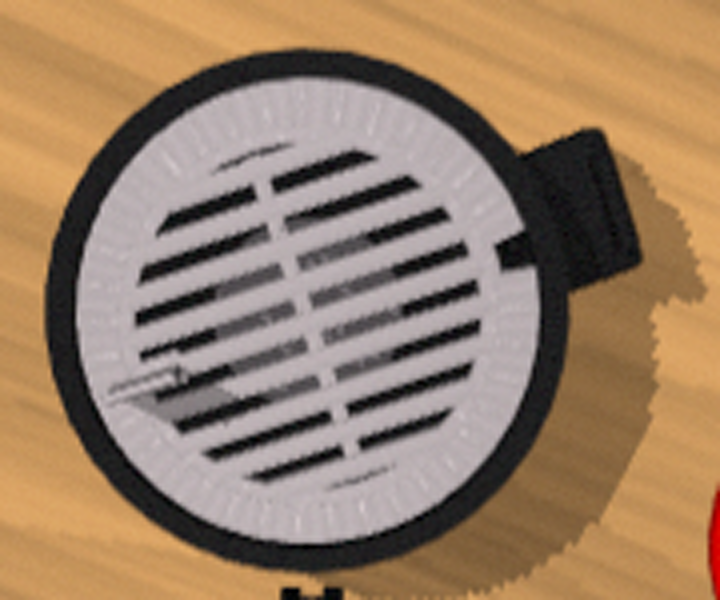

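Tongue and pin are at -45.2°, and the notch is at about -48.3° about centre (581.5, 0). The grille needs about +3° counter-clockwise. I'll set the shut fingertips on the +x+y face of the tab at (547,38), with the tip at z≈38.

>>> {"method": "move_arm", "body": {"commands": [[[0.3, 2.2, -2], [0, 0, 6.3], 0], [[0.3, 2.2, -3], [0, 0, 6.3], 0], [[0.3, 2.2, -3], [0, 0, 6.2], 0], [[0, 0, -3], [0, 0, 0], 0], [[0, 0, -3], [0, 0, 0], 0], [[0, 0, 0], [0, 0, 0], 0], [[0, 0, 0], [0, 0, 0], 0]]}}

```text
t: 2.85
eef_pos: [567.2, 50.9, 70.8]
tcp_rot: [3.14, -0.001, 0.728]
ft_force: [0.3, -0.4, 0.4]
opening: 0.005
grip_force: 0.0
```

Run:
```python
from h import *
ci=camera_info("wrist");s=state();a=read_camera("wrist");b=read_camera("side")
print(s["t"],s["eef_pos"],s["tcp_rot"],s["ft_force"])
o=np.load("w1.npy");c1={"K":ci["K"],"cam_to_world":o}
for p in((110,390),(180,372)):print("tabtop",onz("wrist",175+p[0]/4,70+p[1]/4,47.5,c1))
A=cv2.resize(a[100:,90:420],(528,454));B=cv2.resize(b[180:260,220:290],(270,309))
c=np.zeros((454,798,3),np.uint8);c[:,:528]=A;c[:309,528:]=B;cv2.imwrite("pics/w2.png",c)
```

```text
2.85 [567.19634242  50.88731701  70.7932626 ] [ 3.14022769e+00 -1.32173669e-03  7.28113767e-01] [ 0.25376339 -0.4352491   0.42703258]
tabtop [543.74293382  44.71524161  47.5       ]
tabtop [556.38765439  28.25604371  47.5       ]
```

View pics/w2.png

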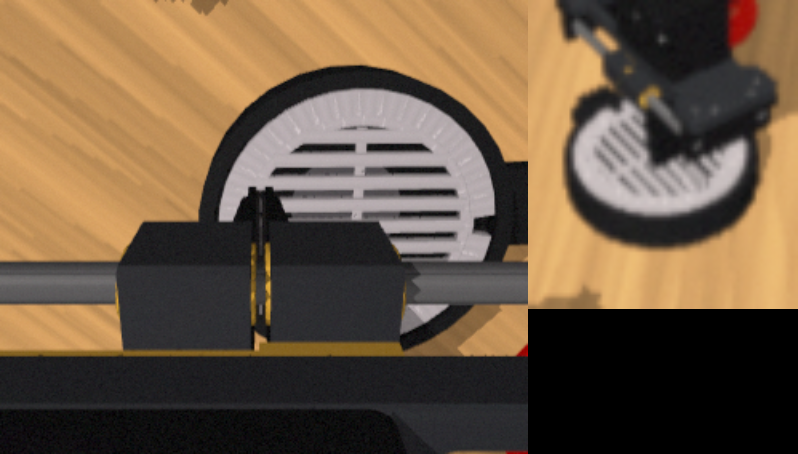

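The wrist view shows the fingertips beyond the tab, with the notch at (485,225) and the tongue at (515,203). The tip is clear of the tab on the correct side. I'll lower to z≈38 and approach.

>>> {"method": "move_arm", "body": {"commands": [[[0, 0, -2], [0, 0, 0], 0], [[0, 0, -1.3], [0, 0, 0], 0], [[-0.4, -0.35, 0], [0, 0, 0], 0], [[-0.15, -0.13, 0], [0, 0, 0], 0], [[0, 0, 0], [0, 0, 0], 0]]}}

```text
t: 3.45
eef_pos: [560.7, 46.3, 36.6]
tcp_rot: [3.141, -0.001, 0.729]
ft_force: [1.5, 0.2, 0.1]
opening: 0.002
grip_force: 0.0
```

>>> {"method": "move_arm", "body": {"commands": [[[-0.15, -0.13, 0], [0, 0, 0], 0], [[0, 0, 0], [0, 0, 0], 0]]}}

```text
t: 3.65
eef_pos: [559.1, 45.2, 36.2]
tcp_rot: [3.141, -0.0, 0.729]
ft_force: [-0.9, 0.9, 0.1]
opening: 0.009
grip_force: 0.0
```

>>> {"method": "move_arm", "body": {"commands": [[[-0.15, -0.13, 0], [0, 0, 0], 0], [[0, 0, 0], [0, 0, 0], 0]]}}

```text
t: 3.85
eef_pos: [557.5, 44.0, 35.8]
tcp_rot: [3.141, -0.0, 0.729]
ft_force: [-0.3, 0.3, -0.7]
opening: 0.002
grip_force: 0.0
```

>>> {"method": "move_arm", "body": {"commands": [[[-0.1, -0.09, 0], [0, 0, 0], 0], [[0, 0, 0], [0, 0, 0], 0]]}}

```text
t: 4.05
eef_pos: [556.6, 43.1, 35.8]
tcp_rot: [3.141, -0.0, 0.729]
ft_force: [1.2, -0.1, 0.6]
opening: 0.006
grip_force: 0.2
```

>>> {"method": "move_arm", "body": {"commands": [[[-0.1, -0.09, 0], [0, 0, 0], 0], [[0, 0, 0], [0, 0, 0], 0]]}}

```text
t: 4.25
eef_pos: [555.7, 42.3, 35.8]
tcp_rot: [3.141, -0.0, 0.729]
ft_force: [0.9, 1.2, 1.1]
opening: 0.005
grip_force: 0.7
```

>>> {"method": "move_arm", "body": {"commands": [[[-0.1, -0.09, 0], [0, 0, 0], 0], [[0, 0, 0], [0, 0, 0], 0]]}}

```text
t: 4.45
eef_pos: [554.6, 41.3, 35.8]
tcp_rot: [3.141, -0.0, 0.729]
ft_force: [1.2, 1.4, -0.3]
opening: 0.002
grip_force: 1.0
```

```bash
cat >> h.py <<'E'
def notch(save=None):
    """notch and tongue angle (deg) about the tray centre, from the wrist camera"""
    ci=camera_info("wrist");s=state();a=read_camera("wrist");o=np.array([581.5,0.])
    if save: cv2.imwrite(save,a)
    g=cv2.cvtColor(a,cv2.COLOR_BGR2GRAY).astype(np.float32);out=[]
    for r,z,lo,hi in((62,30,-56,-38),(92,24,-75,-15)):
        th=np.arange(lo,hi,.25)
        uv=np.array([proj("wrist",[o[0]+r*np.cos(np.radians(t)),o[1]+r*np.sin(np.radians(t)),z],ci) for t in th],np.float32)
        v=cv2.remap(g,uv[None,:,0],uv[None,:,1],cv2.INTER_LINEAR)[0]
        k=v<(v.min()+np.percentile(v,85))/2;out.append((th[k].min(),th[k].max(),th[k].mean().round(1),k.sum()/4))
    print(s["t"],np.round(s["eef_pos"],1),np.round(s["ft_force"],1),out)
E
python3 -c "
from h import *
notch('pics/w3.png')"
```

```text
4.45 [554.6  41.3  35.8] [ 1.2  1.4 -0.3] [(np.float64(-48.5), np.float64(-39.75), np.float64(-44.1), np.float64(9.0)), (np.float64(-73.5), np.float64(-30.0), np.float64(-46.5), np.float64(31.25))]
```

Run:
```python
from h import *
a=cv2.imread("pics/w3.png");b=read_camera("side");ci=camera_info("wrist")
u,v=proj("wrist",[581.5+65*.707,-65*.707,30],ci);print(u,v)
u=int(u);v=int(v);A=a[v-50:v+50,u-65:u+65]
print(A.shape);cv2.imwrite("pics/w3c.png",cv2.resize(A,(780,600),interpolation=cv2.INTER_CUBIC))
```

```text
426.5520963640789 237.27382812732725
(100, 130, 3)
```

View pics/w3c.png

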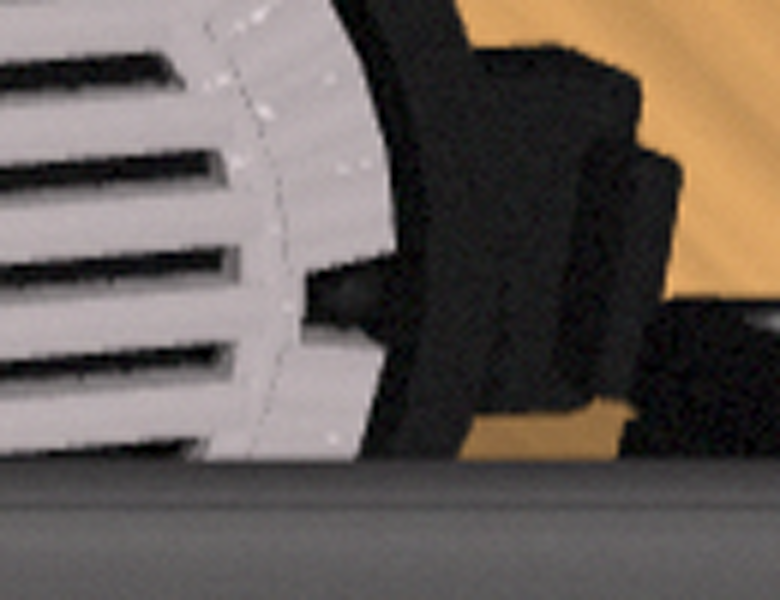

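The pin's round head shows inside the notch at (345,295), and the rim has dropped deeper below the wall there. I'll confirm with small nudges, which should raise the force without turning the grille.

>>> {"method": "move_arm", "body": {"commands": [[[-0.06, -0.05, 0], [0, 0, 0], 0], [[0, 0, 0], [0, 0, 0], 0], [[0, 0, 0], [0, 0, 0], 0]]}}

```text
t: 4.85
eef_pos: [554.1, 40.8, 35.8]
tcp_rot: [3.141, -0.0, 0.729]
ft_force: [1.1, 1.3, 0.8]
opening: 0.006
grip_force: 1.2
```

```bash
python3 -c "
from h import *
notch()
for _ in range(3): notch()"
```

```text
4.85 [554.1  40.8  35.8] [1.1 1.3 0.8] [(np.float64(-48.0), np.float64(-39.0), np.float64(-43.5), np.float64(9.25)), (np.float64(-74.0), np.float64(-30.0), np.float64(-46.6), np.float64(31.5))]
4.9 [554.   40.8  35.8] [1.3 1.7 1.6] [(np.float64(-48.0), np.float64(-39.0), np.float64(-43.5), np.float64(9.25)), (np.float64(-74.0), np.float64(-30.0), np.float64(-46.1), np.float64(30.75))]
4.95 [554.   40.8  35.8] [ 1.2  2.2 -0. ] [(np.float64(-48.0), np.float64(-39.0), np.float64(-43.5), np.float64(9.25)), (np.float64(-74.0), np.float64(-30.0), np.float64(-46.8), np.float64(31.75))]
5.0 [554.   40.8  35.8] [2.4 1.4 0.1] [(np.float64(-48.0), np.float64(-39.0), np.float64(-43.5), np.float64(9.25)), (np.float64(-74.0), np.float64(-30.0), np.float64(-46.1), np.float64(30.75))]
```

>>> {"method": "move_arm", "body": {"commands": [[[-0.05, -0.05, 0], [0, 0, 0], 0], [[0, 0, 0], [0, 0, 0], 0], [[0, 0, 0], [0, 0, 0], 0]]}}

```text
t: 5.35
eef_pos: [553.6, 40.3, 35.8]
tcp_rot: [3.141, -0.0, 0.729]
ft_force: [0.5, 2.8, 0.5]
opening: 0.002
grip_force: 1.6
```

```bash
python3 -c "
from h import *
notch('pics/w4.png')
notch();notch()"
python3 - <<'E'
from h import *
# rim-edge apparent radius (z=30 plane) at angles either side of the notch, before and after
for f in("pics/w3.png","pics/w4.png"):
    g=cv2.cvtColor(cv2.imread(f),cv2.COLOR_BGR2GRAY)
    print(f,[[int(cv2.getRectSubPix(g,(1,1),tuple(map(float,proj("wrist",[581.5+r*np.cos(t),r*np.sin(t),30]))))[0,0]) for r in range(60,74)] for t in np.radians([-57,-50,-36,-30,-20])])
E
```

```text
5.35 [553.6  40.3  35.8] [0.5 2.8 0.5] [(np.float64(-47.0), np.float64(-38.25), np.float64(-42.6), np.float64(9.0)), (np.float64(-74.5), np.float64(-30.0), np.float64(-46.8), np.float64(31.75))]
5.4 [553.6  40.3  35.8] [2.5 2.4 0.4] [(np.float64(-47.0), np.float64(-38.25), np.float64(-42.6), np.float64(9.0)), (np.float64(-74.5), np.float64(-30.0), np.float64(-46.6), np.float64(31.5))]
5.45 [553.6  40.3  35.8] [1.6 2.6 1.5] [(np.float64(-47.0), np.float64(-38.25), np.float64(-42.6), np.float64(9.0)), (np.float64(-74.5), np.float64(-30.0), np.float64(-46.3), np.float64(31.0))]
pics/w3.png [[175, 175, 176, 176, 170, 65, 14, 16, 18, 22, 31, 29, 31, 24], [106, 110, 105, 56, 22, 15, 19, 18, 18, 28, 24, 27, 27, 27], [177, 175, 176, 174, 118, 14, 17, 12, 24, 24, 30, 25, 27, 24], [176, 173, 177, 175, 119, 12, 12, 13, 26, 28, 21, 28, 23, 27], [173, 177, 172, 172, 120, 11, 15, 9, 30, 28, 25, 25, 27, 26]]
pics/w4.png [[176, 176, 176, 175, 172, 64, 18, 17, 18, 25, 21, 26, 28, 24], [172, 173, 171, 172, 162, 46, 16, 14, 19, 26, 24, 28, 27, 26], [177, 178, 175, 177, 175, 14, 13, 16, 23, 29, 26, 26, 25, 27], [172, 173, 174, 171, 150, 13, 11, 15, 26, 27, 25, 26, 23, 28], [170, 174, 173, 173, 166, 37, 12, 15, 25, 26, 26, 28, 26, 28]]
```

The tray hasn't turned (the tongue edge stays at -30°). The push force has risen to about 3 N with the notch on the pin, so turning is done. Next I'll back off, lift, and press on the plate between the tab and the centre at about (564,17).

>>> {"method": "move_arm", "body": {"commands": [[[0.1, 0.09, 0], [0, 0, 0], 0], [[0.4, 0.36, 0], [0, 0, 0], 0], [[0, 0, 1.5], [0, 0, 0], 0], [[0, 0, 1.5], [0, 0, 0], 0], [[0.3, -1.4, 0], [0, 0, 0], 0], [[0.3, -1.4, 0], [0, 0, 0], 0], [[0, 0, -1.5], [0, 0, 0], 0], [[0, 0, -1.3], [0, 0, 0], 0], [[0, 0, 0], [0, 0, 0], 0], [[0, 0, 0], [0, 0, 0], 0]]}}

```text
t: 6.5
eef_pos: [564.2, 16.6, 37.1]
tcp_rot: [-3.141, 0.001, 0.729]
ft_force: [0.1, 0.5, 0.6]
opening: 0.003
grip_force: 0.0
```

>>> {"method": "move_arm", "body": {"commands": [[[0, 0, -0.3], [0, 0, 0], 0], [[0, 0, 0], [0, 0, 0], 0]]}}

```text
t: 6.7
eef_pos: [564.6, 16.9, 34.8]
tcp_rot: [3.141, -0.0, 0.729]
ft_force: [-0.9, -0.1, 0.5]
opening: 0.002
grip_force: 0.0
```

>>> {"method": "move_arm", "body": {"commands": [[[0, 0, -0.2], [0, 0, 0], 0], [[0, 0, 0], [0, 0, 0], 0]]}}

```text
t: 6.9
eef_pos: [564.5, 16.9, 32.8]
tcp_rot: [3.141, -0.0, 0.729]
ft_force: [-0.4, 0.4, 0.3]
opening: 0.006
grip_force: 0.0
```

>>> {"method": "move_arm", "body": {"commands": [[[0, 0, -0.2], [0, 0, 0], 0], [[0, 0, 0], [0, 0, 0], 0]]}}

```text
t: 7.1
eef_pos: [564.9, 16.8, 31.0]
tcp_rot: [3.141, -0.001, 0.729]
ft_force: [0.8, -1.1, 2.1]
opening: 0.007
grip_force: 1.2
```

>>> {"method": "move_arm", "body": {"commands": [[[0, 0, -0.1], [0, 0, 0], 0], [[0, 0, 0], [0, 0, 0], 0]]}}

```text
t: 7.3
eef_pos: [565.0, 16.8, 30.2]
tcp_rot: [3.141, -0.001, 0.729]
ft_force: [0.4, -0.1, 4.7]
opening: 0.011
grip_force: 2.5
```

>>> {"method": "move_arm", "body": {"commands": [[[0, 0, -0.1], [0, 0, 0], 0], [[0, 0, 0], [0, 0, 0], 0]]}}

```text
t: 7.5
eef_pos: [565.2, 16.8, 29.3]
tcp_rot: [3.14, -0.001, 0.729]
ft_force: [1.8, 1.1, 5.1]
opening: 0.005
grip_force: 2.9
```

>>> {"method": "move_arm", "body": {"commands": [[[0, 0, -0.1], [0, 0, 0], 0], [[0, 0, 0], [0, 0, 0], 0]]}}

```text
t: 7.7
eef_pos: [565.4, 16.8, 28.3]
tcp_rot: [3.14, -0.002, 0.729]
ft_force: [2.0, -0.2, 5.1]
opening: 0.003
grip_force: 2.6
```

>>> {"method": "move_arm", "body": {"commands": [[[0, 0, -0.1], [0, 0, 0], 0], [[0, 0, 0], [0, 0, 0], 0]]}}

```text
t: 7.9
eef_pos: [565.4, 16.7, 27.3]
tcp_rot: [3.14, -0.001, 0.729]
ft_force: [1.8, -0.2, 4.3]
opening: 0.003
grip_force: 2.6
```

>>> {"method": "move_arm", "body": {"commands": [[[0, 0, -0.1], [0, 0, 0], 0], [[0, 0, 0], [0, 0, 0], 0]]}}

```text
t: 8.1
eef_pos: [565.4, 16.7, 27.3]
tcp_rot: [3.14, -0.002, 0.729]
ft_force: [-2.3, -0.0, 17.1]
opening: 0.004
grip_force: 8.9
```

>>> {"method": "move_arm", "body": {"commands": [[[0, 0, -0.1], [0, 0, 0], 0], [[0, 0, 0], [0, 0, 0], 0]]}}

```text
t: 8.3
eef_pos: [565.4, 16.7, 27.2]
tcp_rot: [3.139, -0.002, 0.729]
ft_force: [-5.2, -0.1, 29.3]
opening: 0.003
grip_force: 14.9
```

The fingertips hit a hard stop at z=27.2, matching the seated top of 27. I'll lift off and look.

>>> {"method": "move_arm", "body": {"commands": [[[0, 0, 0.3], [0, 0, 0], 0], [[0, 0, 2], [0, 0, 0], 0], [[0, 0, 4], [0, 0, 0], 0], [[0, 0, 4], [0, 0, 0], 0], [[0, -1.5, 2.5], [0, 0, 0], 0], [[0, -2, 0], [0, 0, 0], 0], [[0, 0, 0], [0, 0, 0], 0], [[0, 0, 0], [0, 0, 0], 0]]}}

```text
t: 9.1
eef_pos: [564.2, -18.1, 152.3]
tcp_rot: [-3.141, 0.0, 0.728]
ft_force: [-0.3, 0.3, -0.3]
opening: 0.006
grip_force: 0.0
```

Run:
```python
from h import *
notch("pics/w5.png")
a=cv2.imread("pics/w5.png");ci=camera_info("wrist");g=cv2.cvtColor(a,cv2.COLOR_BGR2GRAY)
# rim radius seen on plane z=27 all round, and inner wall-top radius
for t in range(-180,180,30):
    w=np.radians(t);rs=np.arange(55,72,.25)
    v=[cv2.getRectSubPix(g,(1,1),tuple(map(float,proj("wrist",[581.5+r*np.cos(w),r*np.sin(w),27],ci))))[0,0] for r in rs]
    k=np.where(np.array(v)>100)[0];print(t,rs[k.max()] if len(k) else None,end="; ")
u,v=proj("wrist",[581,0,27],ci);u=int(u);v=int(v);print(u,v)
cr=a[max(v-75,0):v+75,u-100:u+100]
cv2.imwrite("pics/w5c.png",cv2.resize(cr,None,fx=4,fy=4,interpolation=cv2.INTER_CUBIC))
```

```text
9.1 [564.2 -18.1 152.3] [-0.3  0.3 -0.3] [(np.float64(-48.0), np.float64(-39.5), np.float64(-43.8), np.float64(8.75)), (np.float64(-58.25), np.float64(-31.5), np.float64(-44.9), np.float64(27.0))]
-180 69.0; -150 69.25; -120 69.0; -90 68.0; -60 67.75; -30 67.0; 0 66.5; 30 66.25; 60 66.5; 90 66.75; 120 67.5; 150 68.25; 250 162
```

View pics/w5c.png

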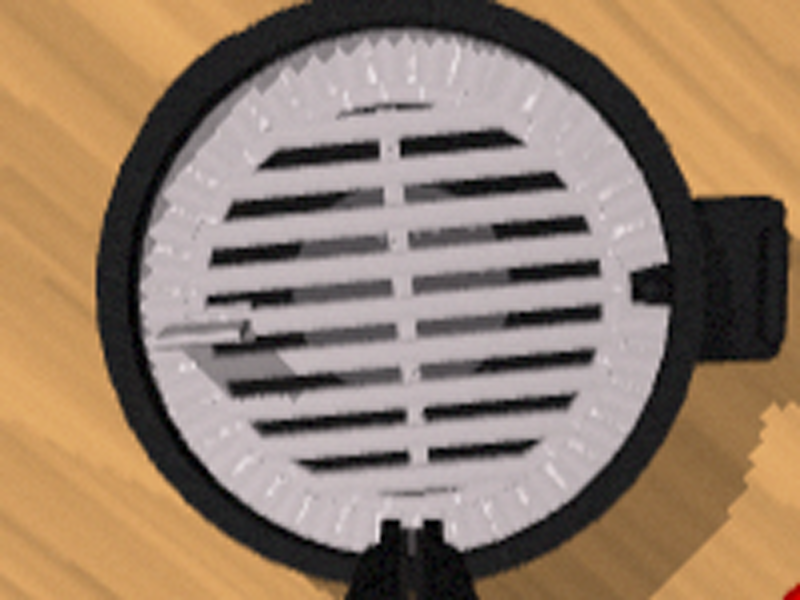

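The notch at (655,285) sits over the pin in line with the tongue. The rim is sunk evenly below the wall, and the wall casts its shadow on the plate. The grille is seated, the tray has not moved, and the arm is clear, so I'm handing the job in.

```bash
python3 -c "
from cell import env
print(env.job_done())"
```

```text
the job is handed in; nothing more can be done
None
```

I turned the grille about 4° by its tab until the notch dropped over the pin, then pressed it to a hard stop at z = 27 mm; it looked fully seated and level in the last view, with the tray where it stood, and I handed the job in at about 9 s.

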